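# Close the battery can with its bayonet cap

## Robot

A 6-joint arm with a two-finger parallel gripper is mounted at the origin on the work surface. World frame = base frame: x ahead of the robot, y to its left, z up, the work surface at z = 0. Lengths are in m, angles in degrees, forces in N, time in s.
With the tool pointing down it reaches from about 0.325 to 0.85 m from the base axis. Payload 15.5 kg.
Tool frame: the origin (TCP) lies midway between the tips of the shut fingers; the grasp point (between the pads) lies 19 mm behind it; z points along the fingers, y is the line along which they close (so a half turn about z gives the same grasp; the last joint's range is limited). The gripper opens to 91 mm and grips with 3 to 60 N. Pads are 32 mm wide; open, the fingers measure 118 mm over their backs; the gripper's body (76 mm by 178 mm) begins 60 mm behind the grasp point.
Start: joints at [71.763, 28.281, 77.091, -0, 74.628, -5.472], TCP at [0.138, 0.61, 0.214] pointing down, gripper open.
Joint ranges: [-166.48, 166.48], [-47.26, 123.95], [12.59, 153.08], [-70.14, 250.14], [6.76, 159.57], [-176.63, 176.63]. Speed limits (degrees/s): [108.29, 108.29, 147.25, 172.46, 172.46, 172.46].

## Interface

Orientations are given as a 3x3 rotation matrix whose columns are the frame's x, y, z axes.
In Python, from bench import ctrl gives the robot as it stands. The module is installed in compiled form; this text tells all that it offers. Calls block until the motion is done:
- ctrl.goto(position, orientation): joint-space move of the TCP to a pose.
- ctrl.move_l(position, vel=0.15, ori=None, contact_N=None): straight line of the TCP; ori=None keeps the orientation; vel is the mean speed in m/s. With contact_N (N) it stops when the force on the tool has changed by that much, and returns True; else False.
- ctrl.movej(angles): joint-space move.
- ctrl.command_gripper(opening): opening from 0.0 (shut) to 1.0 (fully open); the grip force is fixed at half the most; returns when the fingers have stopped.
- ctrl.sleep(seconds).
- ctrl.ik(position, orientation): joint angles nearest the present ones, or None.
- ctrl.read_camera(name): name is "scene" or "top"; returns the picture (420x560x3 uint8, blue, green, red); there is no depth.
- ctrl.camera_params(name): a dict with "fx", "fy", "cx", "cy" (pixels), "D" ([k1, k2, p1, p2, k3] as OpenCV has them; the pictures are not rectified), "pose" (4x4, takes a point from camera to world coordinates). Camera axes: x right, y up, looking along -z (the intrinsics and any distortion apply to the point x, -y, -z); pixel columns grow to the right and rows downward; lengths in m; the calibration is good to about 2 mm. A picture is of the moment at which its call begins. camera_params takes no time and is no camera call.
A pose or a line that the arm cannot do raises ctrl.MotionError and nothing moves.
- ctrl.sign_off(): hands the job in; it is judged then, once.
Readings, each from a call of its own:
- ctrl.current_t(): time.
- ctrl.current_q(): joint angles.
- ctrl.current_dq(): joint speeds.
- ctrl.current_effort(): joint torques, N m.
- ctrl.current_tool_pos(): TCP position.
- ctrl.current_eef_rot(): TCP orientation.
- ctrl.current_contact_force(): force on the tool from outside, world axes, zero at the start.
- ctrl.current_wrist_torque(): the same for the moment, N m.
- ctrl.current_grip_width(): opening from 0.0 (shut) to 1.0 (fully open).
- ctrl.current_grasp_force(): force on a finger pad.
Only numpy, scipy, OpenCV 4.12 (cv2) and the standard library are available. Lean on these libraries where they do the work, as an engineer would, in place of code of your own. Each camera call takes 0.05 s, during which the arm holds its last target. There are 200 camera calls.

## Task

Close the battery can that stands in the plywood carrier with the grey winged cap lying on the bench: let its lugs down through the slots of the mouth, press it in against the spring, turn it clockwise to the stop and let it rise into its notches, so that it is locked with its disc level with the can's rim. Feel for the slots and never force the cap; leave the other things on the bench where they are.

Things in the scene. Friction and masses are not known exactly. Their poses are not given: they have to be found in the camera images.
- cap: Grey plastic bayonet cap, about 90 g, 60 mm tall, standing on its nose; symmetric under a half turn. Origin: centre of the nose's underside, z up. Heights from there: round nose, radius 17.5 mm at the foot, 21 mm from 5 up to 23 mm; disc of radius 35 mm from 23 to 28 mm; grip bar above it. It weighs on the spring plate far too little to sink in.
- cap_bar_top (a point): Middle of the top of the cap's grip bar, 60 mm above the cap's origin; axes as the cap's. The bar runs along x: 44 mm long, 12 mm thick (y), standing 32 mm above the disc. Take it across its thickness from above.
- cap_lugs (a point): Point on the cap's axis 8 mm above its origin, at the middle of its two lugs; axes as the cap's. The lugs point along +x and -x, in line with the bar: 10 mm wide, 4 mm thick (6 to 10 mm above the origin), tips 33 mm from the axis.
- can: Black round battery can, 92 mm across, 99 mm tall, held fast mouth up in one of the carrier's two holes; a gas canister with an orange cap is in the other. Origin: centre of its underside, z up; a small block on its outside marks +x. Rim inner radius 38 mm. Locked, the cap's origin is 71 mm above this one and its disc level with the rim.
- can_mouth (a point): Point on the can's axis level with its rim top, 99 mm above the can's origin; axes as the can's.
- can_collar (a point): Point on the can's axis level with the collar's top, 85 mm above the can's origin; axes as the can's. Aluminium collar, bore radius 24 mm, two opposite lug slots 19 mm wide at 30 mm from the axis (8 degrees of play either way). The slots lie near the can's +x and -x, but the collar sits at an unmeasured angle, up to 23 degrees either way about z. Lugs beside the slots rest on it: cap origin at 79 mm.
- can_plate (a point): Point on the can's axis, 75 mm above the can's origin: top of the sprung plate at rest. Lugs in the slots, the nose meets it here; the spring gives 3 N, then 1 N more per mm. With the cap's origin under 67.5 mm (10.5 N) the lugs clear the collar's underside and the cap can turn, clockwise from above only. At 63 mm (15 N) the plate is hard at its stop.
- can_notch (a point): Point on the can's axis, 81 mm above the can's origin: height of the notch roofs, under which the lugs' tops lie when locked. The two notches are 51 degrees clockwise (from above) of the slots, with 8 degrees of play; a solid stop ends the turn about 59 degrees from the slots. There the spring lifts the lugs 3.5 mm into the notches.
- carrier: Plywood carrier, fast on the bench: 130 mm (x) by 424 mm (y), two boards 12 mm thick with tops at 12 mm and 67 mm, end uprights 175 mm tall at y = -206 and +206 mm. Origin: centre of the underside. The can and the canister stand on the lower board at y = +85 and -85 mm, either way round.
- knob_lid: Bystander: grey round lid 66 mm across, 42 mm tall with a round knob, no lugs and no bar. Origin: centre of the underside.
- battery_box: Bystander: cardboard battery box 70 x 45 x 50 mm. Origin: centre of the underside.
- cell0: Bystander: round battery standing upright, 33 mm across, 61 mm tall. Origin: centre of the underside.
- cell1: Bystander: like cell0, next to it.
- screwdriver: Bystander: screwdriver lying on the bench along its x axis.
- wrench: Bystander: wrench lying on the bench along its x axis.
- offcut: Bystander: flat wood offcut 160 x 70 x 18 mm. Origin: centre of the underside.
Not all that is in view belongs to the job. Leave any pink or red look-alike of the cap alone.

How it is judged:
By the outcome, as a careful person would: the job done as asked, in the order asked, and still so for the second after the job is handed in, with the robot touching nothing.
It also fails if it takes over 72 s, if anything falls off the work surface, if the arm or the gripper's body presses on something with over 40 N, if the wrist force passes 120 N, or if a joint passes its speed limit or range.

## Working session

There is one attempt and no reset: what is moved stays moved. The work goes in short steps, each a Python script; the robot and the scene stay as the last script left them, time stands still between calls to the robot, and variables do not carry over. Pictures are saved under pics/ and viewed, at most 10 in all, crops included, and the job is handed in when it is done.

```bash
mkdir -p pics; python3 - <<'E'
from bench import ctrl
import cv2
for n in("scene","top"):
    cv2.imwrite(f"pics/{n}0.png",ctrl.read_camera(n)); print(n,ctrl.camera_params(n))
print(ctrl.current_t(),ctrl.current_eef_rot())
E
```

```text
scene {'fx': 420.7272261873493, 'fy': 420.7272261873493, 'cx': 283.3151046220718, 'cy': 209.34617739533468, 'D': array([-0.03333066,  0.        ,  0.        ,  0.        ,  0.        ]), 'pose': array([[-0.6320959 , -0.58577673,  0.50726758,  1.0193199 ],
       [ 0.77471533, -0.46381861,  0.42975395,  0.41013623],
       [-0.01645972,  0.66463368,  0.74698805,  0.89642455],
       [ 0.        ,  0.        ,  0.        ,  1.        ]])}
top {'fx': 504.74459040663464, 'fy': 504.74459040663464, 'cx': 277.95211001655775, 'cy': 205.5922360382356, 'D': array([-0.12248594,  0.        ,  0.        ,  0.        ,  0.        ]), 'pose': array([[ 0.01123977,  0.99166164, -0.12837781,  0.31832164],
       [-0.99967919,  0.01405815,  0.02106878, -0.00468549],
       [ 0.02269786,  0.12809982,  0.99150151,  1.4677374 ],
       [ 0.        ,  0.        ,  0.        ,  1.        ]])}
0.1 [[-9.75288559e-01  2.20934648e-01 -3.27357400e-04]
 [ 2.20934872e-01  9.75288015e-01 -1.03437162e-03]
 [ 9.07392187e-05 -1.08113547e-03 -9.99999411e-01]]
```

View pics/scene0.png

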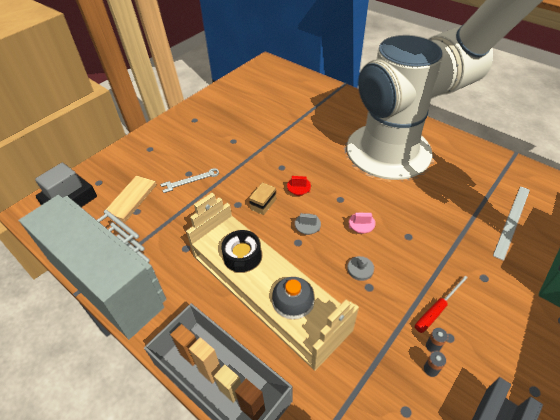

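View pics/top0.png

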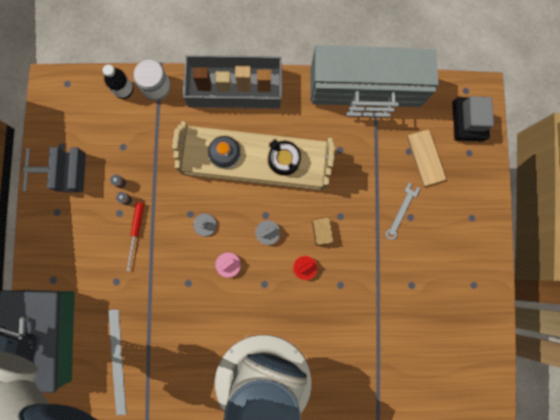

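The scene shows the grey winged cap at top (268,233) / scene (308,224), and the can at top (285,157) / scene (241,250). The knob lid is at top (205,225). I'll enlarge both areas.

```bash
python3 - <<'E'
import cv2,numpy as np
t=cv2.imread("pics/top0.png");s=cv2.imread("pics/scene0.png")
c=lambda im,x,y,w,h:cv2.resize(im[y:y+h,x:x+w],(400,300),interpolation=cv2.INTER_CUBIC)
# tiles 40x30 px => x10 for top ; 80x60 => x5 for scene
o=np.vstack([np.hstack([c(t,248,218,40,30),c(t,264,138,48,36)]),np.hstack([c(s,284,204,48,36),c(s,206,220,72,54)])])
cv2.imwrite("pics/crop1.png",o)
E
```

```text
(no output)
```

View pics/crop1.png

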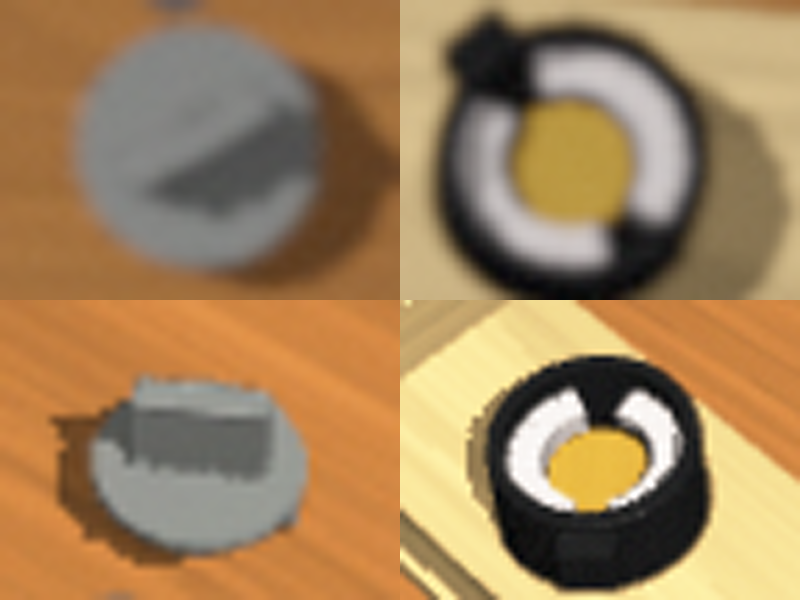

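```bash
cat > h.py <<'E'
import cv2,numpy as np
from bench import ctrl
P={n:ctrl.camera_params(n) for n in("top","scene")}
F=np.diag([1,-1,-1.])
def K(p): return np.array([[p["fx"],0,p["cx"]],[0,p["fy"],p["cy"]],[0,0,1]])
def proj(n,X):
    p=P[n];T=p["pose"];X=np.atleast_2d(X).astype(float)
    Xc=(F@T[:3,:3].T@(X-T[:3,3]).T).T
    return cv2.projectPoints(Xc,np.zeros(3),np.zeros(3),K(p),p["D"])[0].reshape(-1,2)
def back(n,uv,z):
    p=P[n];T=p["pose"]
    q=cv2.undistortPoints(np.array(uv,float).reshape(-1,1,2),K(p),p["D"]).reshape(-1,2)
    d=(T[:3,:3]@F@np.c_[q,np.ones(len(q))].T).T
    return T[:3,3]+d*((z-T[2,3])/d[:,2])[:,None]
def circ(c,r,z,n=60):
    a=np.linspace(0,2*np.pi,n); return np.c_[c[0]+r*np.cos(a),c[1]+r*np.sin(a),0*a+z]
E
python3 - <<'E'
from h import *
from scipy.optimize import minimize
S=8
def mask(n,im,uv,kind):
    h=cv2.cvtColor(im,cv2.COLOR_BGR2HSV);m=np.zeros(im.shape[:2],np.uint8)
    if kind=="cap": b=(h[...,1]<70)
    else: b=(h[...,2]<75)|((h[...,1]<35)&(h[...,2]>150))|((h[...,1]>140)&(h[...,2]>130))
    w=40;y,x=int(uv[1]),int(uv[0]); m[y-w:y+w,x-w:x+w]=b[y-w:y+w,x-w:x+w]
    k,l,st,ce=cv2.connectedComponentsWithStats(m); 
    i=l[y,x] or 1+np.argmin(np.hypot(*(ce[1:]-uv).T)); m=(l==i).astype(np.uint8)
    cs,_=cv2.findContours(m,0,2); m[:]=0; cv2.drawContours(m,[max(cs,key=cv2.contourArea)],-1,1,-1)
    return m
def model(n,c,rings):
    pts=np.vstack([proj(n,circ(c,r,z)) for r,z in rings]).astype(np.float32)
    hu=cv2.convexHull(pts)
    m=np.zeros((420,560),np.uint8);cv2.fillPoly(m,[np.round(hu*256).astype(np.int32)],255,cv2.LINE_AA,8);return m/255.
R={"cap":[(.035,.028),(.035,.023)],"can":[(.046,.111),(.046,.067)]}
U={"cap":dict(top=(267.5,232.5),scene=(307.5,225)),"can":dict(top=(285,157),scene=(241,247))}
for k in R:
    for n in P:
        im=cv2.imread(f"pics/{n}0.png");M=mask(n,im,U[k][n],k);c0=back(n,[U[k][n]],R[k][0][1])[0,:2]
        f=lambda c:np.abs(model(n,c,R[k])-M).sum()/M.sum()
        r=minimize(f,c0,method="Nelder-Mead",options=dict(initial_simplex=[c0,c0+[.006,0],c0+[0,.006]],xatol=1e-5))
        print(k,n,M.sum(),c0.round(4),r.x.round(4),round(r.fun,3))
# bar ends in scene, crop coords: corners of bar top
q=np.array([[140,378],[268,392],[268,417],[134,410]])
uv=np.c_[284+(q[:,0]+.5)/8.333-.5,204+(q[:,1]-300+.5)/8.333-.5]
b=back("scene",uv,.06)[:,:2];print("bar",b.round(4))
for i,j in((0,1),(3,2)):
    d=b[j]-b[i];print(np.degrees(np.arctan2(d[1],d[0])),np.hypot(*d))
print(b.mean(0))
q=np.array([[120,190],[272,97]]);uv=(q+.5)/10-.5+[248,218];d=np.diff(back("top",uv,.06)[:,:2],axis=0)[0];print("top bar",np.degrees(np.arctan2(d[1],d[0])),np.hypot(*d))
# carrier uprights, marker
print("marker",back("top",[[264+490/8.333,138+55/8.333]],.09),back("scene",[[206+588/5.556-72,220+245/5.556]],.09))
E
```

```text
cap top 466 [ 0.4268 -0.0063] [ 0.4262 -0.0059] 0.113
cap scene 424 [ 0.4328 -0.0034] [ 0.4263 -0.0086] 0.149
can top 886 [ 0.629  -0.0514] [ 0.6327 -0.0479] 0.171
can scene 2651 [ 0.6376 -0.0448] [ 0.6312 -0.0515] 0.531
bar [[ 0.4332 -0.0278]
 [ 0.4128  0.0074]
 [ 0.4211  0.0135]
 [ 0.4449 -0.0211]]
120.09854348395287 0.04070410823598384
124.45354145456284 0.04204862796066319
[ 0.4279882 -0.0069959]
top bar -57.71353839989973 0.049802031590994854
marker [[ 0.67131815 -0.15808359  0.09      ]] [[ 0.66491712 -0.02560608  0.09      ]]
```

```bash
python3 - <<'E'
from h import *
from scipy.optimize import minimize
def fill(n,X):
    m=np.zeros((420,560),np.uint8);cv2.fillPoly(m,[np.round(proj(n,X)*256).astype(np.int32)],255,cv2.LINE_AA,8);return m/255.
def model(n,p):
    c=p[:2];a=p[2]*100;a=np.radians(a);u=np.array([np.cos(a),np.sin(a)]);v=np.array([-u[1],u[0]])
    rect=np.array([[*(c+u*s*.04+v*t*.0095),.097] for s,t in((1,1),(1,-1),(-1,-1),(-1,1))])
    return fill(n,circ(c,.038,.111))*fill(n,circ(c,.038,.097))*(1-fill(n,circ(c,.024,.097)))*(1-fill(n,rect))
tiles=[]
res={}
for n,uv in(("top",(285,157)),("scene",(241,250))):
    im=cv2.imread(f"pics/{n}0.png");h=cv2.cvtColor(im,cv2.COLOR_BGR2HSV).astype(float)
    M=np.clip((h[...,2]-90)/100,0,1)*(h[...,1]<60);W=np.zeros_like(M);W[uv[1]-24:uv[1]+24,uv[0]-24:uv[0]+24]=1;M*=W
    best=None
    for a in (-90,-60,-30,0,30,60):
        x0=np.array([.632,-.050,a/100]);f=lambda p:np.abs(model(n,p)-M).sum()/M.sum()
        r=minimize(f,x0,method="Nelder-Mead",options=dict(initial_simplex=[x0,x0+[.006,0,0],x0+[0,.006,0],x0+[0,0,.2]],xatol=1e-5,fatol=1e-5))
        if best is None or r.fun<best.fun:best=r
    c=best.x;res[n]=c;print(n,c[:2].round(4),c[2]*100,round(best.fun,3),M.sum())
    x,y=uv[0]-28,uv[1]-21;s=7
    o=cv2.resize(im[y:y+42,x:x+56],None,fx=s,fy=s,interpolation=cv2.INTER_CUBIC)
    T=lambda X:[np.round((proj(n,X)-[x,y]+.5)*s-.5).astype(np.int32)]
    a=np.radians(c[2]*100);u=np.array([np.cos(a),np.sin(a)]);v=np.array([-u[1],u[0]])
    rect=np.array([[*(c[:2]+u*i*.036+v*t*.0095),.097] for i,t in((1,1),(1,-1),(-1,-1),(-1,1))])
    for X,col in((circ(c,.046,.111),(0,0,255)),(circ(c,.038,.111),(255,0,255)),(circ(c,.024,.097),(0,255,0)),(rect,(255,255,0))):
        cv2.polylines(o,T(X),True,col,1)
    tiles.append(o)
cv2.imwrite("pics/ov1.png",np.hstack(tiles))
print("marker",back("top",[[274.8,144.6]],.09),back("scene",[[239.8,264.1]],.09))
E
```

```text
top [ 0.632  -0.0497] 41.435156478586585 0.484 248.03000000000003
scene [ 0.633  -0.0519] 38.713606197969256 0.433 268.99
marker [[ 0.66885291 -0.02319307  0.09      ]] [[ 0.6649698  -0.02565636  0.09      ]]
```

View pics/ov1.png

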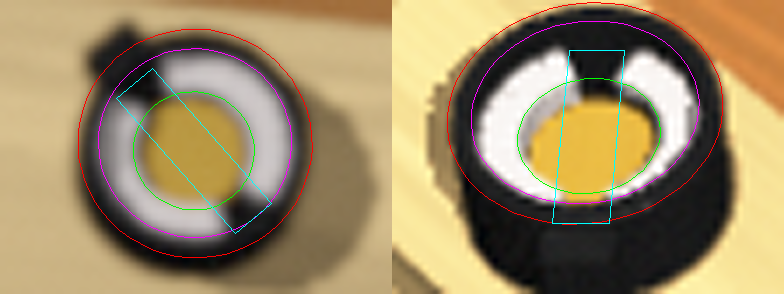

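```bash
python3 - <<'E'
from h import *
from scipy.optimize import minimize
def fillp(p):
    m=np.zeros((420,560),np.uint8);cv2.fillPoly(m,[np.round(p*256).astype(np.int32)],255,cv2.LINE_AA,8);return m/255.
def model(n,c):
    return fillp(cv2.convexHull(np.vstack([proj(n,circ(c,.046,.111)),proj(n,circ(c,.046,.067))]).astype(np.float32)))
tiles=[]
for n,uv in(("top",(285,157)),("scene",(241,250))):
    im=cv2.imread(f"pics/{n}0.png");w=34
    for th in(55,80):
        d=np.zeros((420,560),np.uint8);sl=np.s_[uv[1]-w:uv[1]+w,uv[0]-w:uv[0]+w]
        d[sl]=im[sl].max(2)<th
        cs,_=cv2.findContours(d,0,1);M=np.zeros_like(d);cv2.drawContours(M,[max(cs,key=cv2.contourArea)],-1,1,-1)
        x0=np.array([.632,-.050])
        r=minimize(lambda p:np.abs(model(n,p)-M).sum()/M.sum(),x0,method="Nelder-Mead",options=dict(initial_simplex=[x0,x0+[.006,0],x0+[0,.006]],xatol=1e-5,fatol=1e-5))
        print(n,th,r.x.round(4),round(r.fun,3),M.sum(),model(n,r.x).sum())
    c=r.x; x,y=uv[0]-28,uv[1]-21;s=7
    # polar angle profile at z=.097
    A=np.radians(np.arange(0,360,5))
    uvp=proj(n,np.c_[c[0]+.030*np.cos(A),c[1]+.030*np.sin(A),0*A+.097]).astype(np.float32)
    g=cv2.remap(im,uvp[None,:,0],uvp[None,:,1],cv2.INTER_LINEAR)[0].min(1)
    print([(int(round(np.degrees(a))),int(v)) for a,v in zip(A,g)])
    o=cv2.resize(im[y:y+42,x:x+56],None,fx=s,fy=s,interpolation=cv2.INTER_CUBIC)
    for X,col in((circ(c,.046,.111),(0,0,255)),(circ(c,.038,.111),(255,0,255)),(circ(c,.024,.097),(0,255,0))):
        cv2.polylines(o,[np.round((proj(n,X)-[x,y]+.5)*s-.5).astype(np.int32)],True,col,1)
    tiles.append(o)
cv2.imwrite("pics/ov2.png",np.hstack(tiles))
E
```

```text
top 55 [ 0.6296 -0.0499] 6.283 139 1012.2745098039215
top 80 [ 0.6327 -0.0474] 0.159 896 1017.1764705882354
[(0, 190), (5, 187), (10, 175), (15, 147), (20, 103), (25, 49), (30, 23), (35, 19), (40, 19), (45, 38), (50, 77), (55, 113), (60, 134), (65, 144), (70, 146), (75, 143), (80, 138), (85, 135), (90, 135), (95, 136), (100, 138), (105, 141), (110, 149), (115, 159), (120, 169), (125, 170), (130, 170), (135, 170), (140, 177), (145, 186), (150, 191), (155, 192), (160, 192), (165, 193), (170, 191), (175, 191), (180, 191), (185, 194), (190, 195), (195, 192), (200, 176), (205, 135), (210, 84), (215, 42), (220, 25), (225, 39), (230, 74), (235, 125), (240, 164), (245, 186), (250, 193), (255, 194), (260, 196), (265, 195), (270, 195), (275, 194), (280, 195), (285, 193), (290, 193), (295, 194), (300, 193), (305, 194), (310, 195), (315, 196), (320, 195), (325, 195), (330, 195), (335, 197), (340, 197), (345, 195), (350, 194), (355, 193)]
scene 55 [ 0.633  -0.0515] 0.112 1323 1467.188235294118
scene 80 [ 0.6353 -0.0501] 0.096 1344 1472.2470588235294
[(0, 43), (5, 54), (10, 34), (15, 34), (20, 35), (25, 37), (30, 37), (35, 35), (40, 37), (45, 38), (50, 37), (55, 36), (60, 37), (65, 38), (70, 36), (75, 38), (80, 47), (85, 34), (90, 50), (95, 61), (100, 82), (105, 92), (110, 103), (115, 140), (120, 193), (125, 226), (130, 240), (135, 241), (140, 242), (145, 246), (150, 243), (155, 242), (160, 242), (165, 242), (170, 240), (175, 240), (180, 241), (185, 244), (190, 243), (195, 240), (200, 185), (205, 79), (210, 27), (215, 25), (220, 23), (225, 26), (230, 52), (235, 229), (240, 240), (245, 246), (250, 242), (255, 243), (260, 242), (265, 242), (270, 245), (275, 245), (280, 244), (285, 244), (290, 244), (295, 244), (300, 244), (305, 244), (310, 246), (315, 243), (320, 243), (325, 243), (330, 239), (335, 222), (340, 202), (345, 158), (350, 117), (355, 103)]
```

View pics/ov2.png

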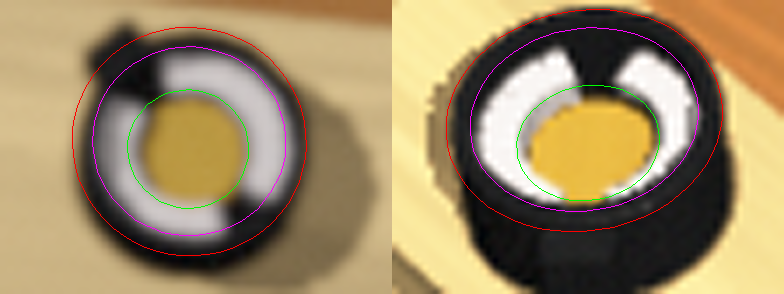

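Top overlay: rim centre at about (284,157) px, slot gaps toward upper-left and lower-right. Scene overlay: slot gap at about (235,238). From these I take the can at about (0.6325, −0.050) with slots at about 39.5°, and the cap at about (0.427, −0.007) with the bar at about 122°. Next I grasp the cap and lift it.

```bash
cat >> h.py <<'E'
def R(psi):
    c,s=np.cos(np.radians(psi)),np.sin(np.radians(psi)); return np.array([[c,s,0],[s,-c,0],[0,0,-1.]])
def st(tag=""):
    r=ctrl.current_eef_rot();print(tag,"t%.2f"%ctrl.current_t(),np.round(ctrl.current_tool_pos(),4),"psi %.1f"%np.degrees(np.arctan2(r[1,0],r[0,0])),"F",np.round(ctrl.current_contact_force(),1),"M",np.round(ctrl.current_wrist_torque(),2),"w %.3f g %.1f"%(ctrl.current_grip_width(),ctrl.current_grasp_force()))
E
python3 - <<'E'
from h import *
ctrl.goto([.427,-.007,.13],R(122));st("above")
ctrl.move_l([.427,-.007,.034],vel=.08,contact_N=8);st("down")
ctrl.command_gripper(0.0);st("grip")
ctrl.move_l([.427,-.007,.17]);st("up")
for n in P: cv2.imwrite(f"pics/{n}1.png",ctrl.read_camera(n))
t=cv2.imread("pics/top1.png");s=cv2.imread("pics/scene1.png")
c=lambda im,x,y,w,h:cv2.resize(im[y:y+h,x:x+w],(400,300),interpolation=cv2.INTER_CUBIC)
cv2.imwrite("pics/crop2.png",np.hstack([c(t,220,190,100,75),c(s,250,140,120,90)]))
E
```

```text
above t2.53 [ 0.4272 -0.0065  0.1301] psi 122.1 F [1.1 0.6 0.3] M [-0.05  0.02  0.01] w 1.005 g 0.0
down t3.88 [ 0.4273 -0.007   0.0343] psi 122.0 F [ 0.4 -0.7  0.2] M [-0.09  0.01  0.01] w 1.004 g 0.0
grip t5.07 [ 0.4269 -0.007   0.034 ] psi 122.0 F [-0.7 -0.5 -1.5] M [-0.02  0.03 -0.02] w 0.128 g 30.0
up t6.12 [ 0.4265 -0.0069  0.1694] psi 122.0 F [-0.8 -0.6 -1.1] M [-0.07  0.03  0.06] w 0.133 g 30.0
```

View pics/crop2.png

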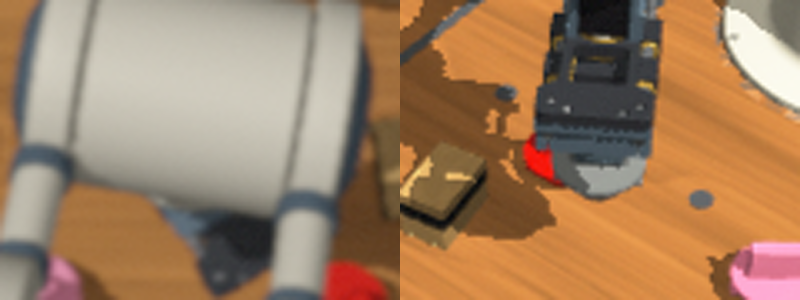

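The cap is held: width is 12 mm and the disc is level under the gripper. Next I move over the can and feel downward.

```bash
python3 - <<'E'
from h import *
x,y,p=.6325,-.050,39.5
ctrl.goto([x,y,.175],R(p));st("over")
ctrl.move_l([x,y,.142],vel=.06,contact_N=5);ctrl.sleep(.2);st("rim")
h=ctrl.move_l([x,y,.116],vel=.02,contact_N=4);st(f"touch {h}");ctrl.sleep(.3);st()
E
```

```text
over t7.56 [ 0.632  -0.0499  0.1747] psi 39.6 F [0.3 0.7 0.2] M [-0.07  0.15 -0.02] w 0.129 g 30.0
rim t8.46 [ 0.6327 -0.05    0.1424] psi 39.5 F [ 0.2 -0.3 -0.5] M [-0.11  0.1  -0.02] w 0.132 g 30.0
touch True t9.47 [ 0.6324 -0.05    0.1194] psi 39.5 F [ 0.7 -0.4  2.1] M [-0.05 -0.11 -0.  ] w 0.131 g 30.0
 t9.78 [ 0.6324 -0.05    0.1194] psi 39.5 F [ 2.6 -0.6  3.2] M [-0.17 -0.35  0.01] w 0.130 g 30.0
```

Below collar level, so the lugs are in the slots. There is a slight +x side force, so I nudge with it and then press in gently.

```bash
python3 - <<'E'
from h import *
x,y,p=.6325,-.050,39.5
x+=.001;ctrl.move_l([x,y,.1192],vel=.01);ctrl.sleep(.2);st("nudge")
for z in(.117,.115,.113,.1115):
    h=ctrl.move_l([x,y,z],vel=.015,contact_N=9);ctrl.sleep(.15);st(f"{z} {h}")
    f=ctrl.current_contact_force()
    if h or f[2]>17: break
    for i in(0,1):
        if abs(f[i])>2.5: v=.0006*np.sign(f[i]); x,y=(x+v,y) if i==0 else (x,y+v)
print(x,y)
E
```

```text
nudge t10.28 [ 0.6332 -0.0499  0.1191] psi 39.5 F [-2.1  0.1  3.8] M [-0.1   0.68 -0.03] w 0.126 g 30.0
0.117 False t10.72 [ 0.6334 -0.05    0.117 ] psi 39.5 F [-2.9  0.3  5.9] M [-0.1   0.77 -0.01] w 0.128 g 30.0
0.115 False t11.17 [ 0.6334 -0.05    0.1154] psi 39.5 F [-1.2  0.8  7. ] M [-0.01  0.41 -0.04] w 0.130 g 30.0
0.113 False t11.60 [ 0.6334 -0.05    0.1135] psi 39.5 F [-1.5  0.7 10.1] M [-0.02  0.6  -0.  ] w 0.129 g 30.0
0.1115 False t12.00 [ 0.6334 -0.05    0.1121] psi 39.5 F [-2.1  0.  10. ] M [ 0.01  0.66 -0.03] w 0.129 g 30.0
0.6328999999999999 -0.05
```

```bash
python3 - <<'E'
from h import *
x,y,p,z=.6329,-.050,39.5,.1100
h=ctrl.move_l([x,y,z],vel=.015,contact_N=9);ctrl.sleep(.15);st(f"press {h}")
m0=ctrl.current_wrist_torque()[2]
n=0
for k in range(1,18):
    d=6 if k<8 else 3
    p-=d
    ctrl.move_l([x,y,z],ori=R(p));ctrl.sleep(.1);st(f"p{p}")
    m=ctrl.current_wrist_torque()[2]-m0;f=ctrl.current_contact_force()
    if abs(m)>.35 or np.linalg.norm(f)>25: print("stop",m);break
E
```

```text
press False t12.40 [ 0.6334 -0.05    0.1107] psi 39.5 F [-3.2  0.5 12.4] M [ 0.04  0.73 -0.04] w 0.129 g 30.0
p33.5 t12.76 [ 0.6338 -0.05    0.1108] psi 33.5 F [-1.2  0.4 11.3] M [ 0.    0.49 -0.09] w 0.132 g 30.0
p27.5 t13.12 [ 0.6339 -0.0501  0.1109] psi 27.5 F [-0.6  0.2 12. ] M [-0.04  0.34 -0.03] w 0.132 g 30.0
p21.5 t13.47 [ 0.634  -0.0501  0.1109] psi 21.5 F [-1.  -0.2 12.1] M [-0.03  0.32 -0.07] w 0.127 g 30.0
p15.5 t13.83 [ 0.634  -0.0501  0.1109] psi 15.5 F [ 0.4  0.  12.5] M [-0.06  0.29 -0.13] w 0.130 g 30.0
p9.5 t14.19 [ 0.6341 -0.0501  0.1109] psi 9.5 F [-0.2 -0.1 12.2] M [-0.03  0.25 -0.06] w 0.131 g 30.0
p3.5 t14.55 [ 0.6341 -0.0502  0.1109] psi 3.5 F [ 0.3  0.5 12.3] M [-0.01  0.27 -0.02] w 0.129 g 30.0
p-2.5 t14.91 [ 0.6341 -0.0501  0.1109] psi -2.5 F [ 0.4 -0.6 12.1] M [-0.06  0.24 -0.07] w 0.133 g 30.0
p-5.5 t15.26 [ 0.6341 -0.0502  0.1109] psi -5.5 F [ 0.1 -0.4 12.6] M [-0.08  0.22 -0.07] w 0.133 g 30.0
p-8.5 t15.61 [ 0.6341 -0.0502  0.1109] psi -8.5 F [ 0.7 -0.1 11.9] M [-0.04  0.25 -0.04] w 0.126 g 30.0
p-11.5 t15.96 [ 0.6341 -0.0502  0.1109] psi -11.5 F [-0.2 -0.2 12.2] M [-0.05  0.27 -0.14] w 0.129 g 30.0
p-14.5 t16.31 [ 0.6341 -0.0502  0.111 ] psi -14.5 F [-0.1 -0.4 11.1] M [-0.03  0.3  -0.13] w 0.124 g 30.0
p-17.5 t16.66 [ 0.6339 -0.0504  0.1109] psi -17.5 F [-0.7 -2.5 11.7] M [-0.43  0.5   0.16] w 0.130 g 30.0
p-20.5 t17.01 [ 0.6339 -0.0505  0.1109] psi -20.4 F [-1.1 -1.7 11.5] M [-0.59  0.43  1.02] w 0.136 g 30.4
stop 1.0646147266179198
```

The stop is felt at −18 to −20° (1 N·m), about 58° of turn. I ease the torque off and let the cap rise.

```bash
python3 - <<'E'
from h import *
x,y,p=.6335,-.0502,-17.5
ctrl.move_l([x,y,.1100],ori=R(p));ctrl.sleep(.1);st("ease")
z=.1100
while z<.1185:
    z+=.001;ctrl.move_l([x,y,z],vel=.01);ctrl.sleep(.1);st(f"z{z:.4f}")
    if ctrl.current_contact_force()[2]<-2.5: break
E
```

```text
ease t17.36 [ 0.6342 -0.0505  0.1108] psi -17.5 F [-1.6 -1.3 12.4] M [-0.34  0.67  0.27] w 0.134 g 30.0
z0.1110 t17.71 [ 0.6342 -0.0505  0.1117] psi -17.5 F [-1.6 -1.5 10.7] M [-0.35  0.57  0.22] w 0.130 g 30.0
z0.1120 t18.06 [ 0.6342 -0.0505  0.1126] psi -17.5 F [-1.7 -1.6  8.9] M [-0.34  0.5   0.24] w 0.130 g 30.0
z0.1130 t18.41 [ 0.6342 -0.0505  0.1136] psi -17.5 F [-1.6 -1.4  9.1] M [-0.36  0.45  0.22] w 0.131 g 30.0
z0.1140 t18.76 [ 0.6342 -0.0505  0.1145] psi -17.5 F [-1.6 -1.7  8.2] M [-0.37  0.27  0.24] w 0.128 g 30.0
z0.1150 t19.11 [ 0.6341 -0.0505  0.1154] psi -17.5 F [ 0.6 -2.6  5.8] M [-0.57  0.03  0.24] w 0.128 g 30.0
z0.1160 t19.46 [ 0.6341 -0.0505  0.1163] psi -17.5 F [ 1.8 -3.8  5.7] M [-0.74 -0.18  0.22] w 0.132 g 30.0
z0.1170 t19.81 [ 0.634  -0.0504  0.1169] psi -17.5 F [ 3.9 -4.3  0.3] M [-0.82 -0.47  0.18] w 0.126 g 30.0
z0.1180 t20.16 [ 0.6339 -0.0504  0.1171] psi -17.5 F [  7.9  -4.1 -12. ] M [-0.95 -1.33  0.17] w 0.133 g 30.0
```

The cap rises to a hard hold at 0.117, which is the locked height (0.071 + 0.012 + 0.034). I release and check.

```bash
python3 - <<'E'
from h import *
ctrl.move_l([.6336,-.0503,.1165],vel=.01);ctrl.sleep(.2);st()
ctrl.command_gripper(.33);ctrl.sleep(.2);st("open")
q=ctrl.current_tool_pos()
ctrl.move_l([q[0],q[1],.21],vel=.1,contact_N=6);st("up")
ctrl.goto([.42,.25,.30],R(0));st("away")
for n in P: cv2.imwrite(f"pics/{n}2.png",ctrl.read_camera(n))
t=cv2.imread("pics/top2.png");s=cv2.imread("pics/scene2.png")
c=lambda im,x,y,w,h:cv2.resize(im[y:y+h,x:x+w],(400,300),interpolation=cv2.INTER_CUBIC)
cv2.imwrite("pics/crop3.png",np.vstack([np.hstack([c(t,260,138,48,36),c(s,206,220,72,54)]),np.hstack([c(t,0,0,560,420),c(s,0,0,560,420)])]))
E
```

```text
t20.66 [ 0.6339 -0.0504  0.1166] psi -17.5 F [ 2.2 -4.6  3. ] M [-0.86 -0.45  0.15] w 0.125 g 30.0
open t21.34 [ 0.6336 -0.0503  0.1165] psi -17.5 F [ 1.1 -0.4  0.3] M [-0.05  0.19  0.04] w 0.332 g 0.0
up t22.43 [ 0.6332 -0.0502  0.2093] psi -17.5 F [ 0.4 -0.5  0. ] M [ 0.01  0.14 -0.01] w 0.331 g 0.0
away t23.84 [0.4207 0.2495 0.2997] psi -0.1 F [ 0.3  0.  -0.2] M [-0.06  0.23 -0.01] w 0.331 g 0.0
```

View pics/crop3.png

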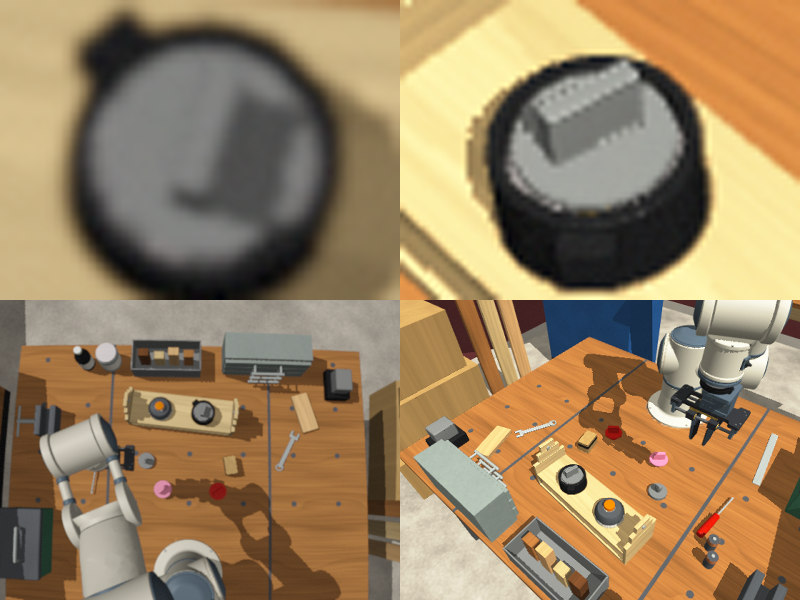

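The can is closed: the disc sits level inside the rim, with the bar turned about 60° clockwise of the slot line. It held against an upward pull of about 12 N, and the other objects look undisturbed.

```bash
python3 -c "
from bench import ctrl
print(ctrl.sign_off())"
```

```text
the job is handed in; nothing more can be done
None
```

The cap is locked in the can with its disc level with the rim, it held against an upward pull of about 12 N, and the job was handed in at about 24 s.

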